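# Register the vial block against the plate's stop pins

### The job

The white vial block lies askew on the dark registration plate. Push it along the plate, without lifting or tipping it, until it sits squarely against all three steel stop pins: its long side touching the two pins in the row and its end touching the third. Leave the vials and the tin beside the plate where they are, and let go of the block.

Things in the scene. Friction and masses are not known exactly. Their poses are not given: they have to be found in the camera images.
- block_center (a point): Centre (half-way up) of the loose white plastic vial block: 44 mm (x) by 120 mm (y, the long way) by 30 mm high (z up), about 0.3 kg, five empty round vial holes in its top. It lies on the plate, 26 to 38 mm (x) and 35 to 50 mm (y) short of its registered place, turned up to 0.25 rad. Its two long sides are alike, and its two ends.
- nest (a point): Fixed point of the plate: the block's centre when the block touches all three pins, its long way parallel to this point's y; point axes are the plate's, z up. The plate's top is 15 mm below this point. The pins are on the +x and +y sides, so the block is pushed toward +x and +y; the -x and -y sides are open.
- plate: Fixed dark steel registration plate, 135 mm (x) by 220 mm (y), top 8 mm above the table. Origin on the table under the plate, 3 mm in +x from its middle; z up. Three round steel stop pins stand on it.
- pin_row_right (a point): Steel stop pin, 12 mm in diameter, 20 mm high above the plate; the point is on its axis at the plate's top. One of the two in the row that stops the block's long side: x +28 mm, y -38 mm from nest.
- pin_row_left (a point): Steel stop pin, 12 mm in diameter, 20 mm high above the plate; the point is on its axis at the plate's top. The other of the row: x +28 mm, y +38 mm from nest.
- pin_end (a point): Steel stop pin, 12 mm in diameter, 20 mm high above the plate; the point is on its axis at the plate's top. The third, which stops the block's end: x 0, y +66 mm from nest.
- left_vial_near: Bystander: loose upright glass vial with dark cap, 13 mm in diameter, 52 mm high, on the table off the plate's +y edge. Origin: centre of its underside.
- left_vial_far: Bystander: a second such vial next to it, with a pale band, a little further in +x. Origin: centre of its underside.
- tin: Bystander: loose round white pin tin, 53 mm in diameter, 18 mm high, on the table off the plate's -y edge. Origin: centre of its underside.

How it is judged (in metres and radians):
At the end, for the whole second after the job is handed in: The block lies flat on the plate, at rest and let go, against all three pins: its centre within 2.5 mm of the registered place along and across the plate, within 3 mm in height, its long side square to the pins within 0.03 rad (x of block_center in the frame of nest between -0.0025 and 0.0025 m and y of block_center in the frame of nest between -0.0025 and 0.0025 m and z of block_center in the frame of nest between -0.003 and 0.003 m and angle between the y axis of block_center and the y axis of nest, either way round below 0.03 rad and angle between block_center's own z axis and vertical below 0.05 rad and linear speed of vial_block below 0.01 m/s); the robot touches nothing.
It fails at once if the block is lifted more than 12 mm off the plate (z of block_center in the frame of nest above 0.012 m).
It fails at once if the block is tipped by more than 0.35 rad (angle between block_center's own z axis and vertical above 0.35 rad).
It fails at once if a vial or the tin is moved more than 15 mm (distance of any of left_vial_near, left_vial_far, tin from where it was at the start of the episode above 0.015 m).
It also fails if it takes over 54 s, if anything falls off the work surface, if the arm or the gripper's body presses on something with over 40 N, if the wrist force passes 120 N, or if a joint passes its speed limit or range.

### The arm

A 7-joint arm with a two-finger parallel gripper is mounted at the origin on the work surface; the furniture and walls round the work are solid. World frame = base frame: x ahead of the robot, y to its left, z up, the work surface at z = 0. Lengths are in m, angles in degrees, forces in N, time in s.
With the tool pointing down it reaches from about 0.425 to 1.025 m from the base axis. Payload 9.4 kg.
Tool frame: the origin (TCP) lies midway between the tips of the shut fingers; the grasp point (between the pads) lies 19 mm behind it; z points along the fingers, y is the line along which they close (so a half turn about z gives the same grasp; the last joint's range is limited). The gripper opens to 93 mm and grips with 3 to 60 N. Pads are 15 mm wide; open, the fingers measure 128 mm over their backs; the gripper's body (75 mm by 188 mm) begins 65 mm behind the grasp point.
Start: joints at [62.47, 34.337, -0.143, 91.639, 0.103, 54.024, -4.572], TCP at [0.285, -0.667, 0.219] pointing down, gripper open.
Joint ranges: [-147.43, 147.43], [-19.82, 112.94], [-74.19, 73.91], [6.32, 146.72], [-59.91, 239.91], [6.04, 106.73], [-150.56, 150.56]. Speed limits (degrees/s): [127.2, 127.2, 172.46, 172.46, 180, 180, 180].

### API

Orientations are given as [roll, pitch, yaw] about the fixed x, y, z axes, in that order (R = Rz(yaw) Ry(pitch) Rx(roll)).
In Python, from plant import arm, imaging gives the robot as it stands. The module is installed in compiled form; this text tells all that it offers.
- The arm moves only by the tool carry_out, never from a script. Its argument "deltas" is a list of rows, each an object of numbers: "ax", "ay", "az": the turn, a rotation vector about the tool's x, y, z in units of 6 degrees (1.0 is 6 degrees); "x", "y", "z": the shift along the tool's x, y, z in units of 50 mm (1.0 is 50 mm); "gripper": the opening, from 0 (shut) to 1 (fully open). A call has exactly 8 rows; each row shifts and turns the commanded pose from where the row before left it, along the tool's axes as they then stand; what a row does not reach is not made up. A row lasts 1/8 s, in which the tool goes at most 62.5 mm and 10.7 degrees, less where a joint would pass 70% of its speed; a pose out of reach is approached as far as the arm can. A call is refused whole if a number of a shift passes 1 or a number of a turn 1, either way. A call with a gripper value outside its range is refused whole. The fingers move at their own pace and stop on an object; the grip force is fixed at half the most. Time passes only in rows, so rows that do not move let the fingers close, or fill a call up. It gives the time, the measured TCP pose, the force, the opening and the grip force at its end, in the units of the state.
- arm.get_state(): the state, without advancing time (a new reading comes with each control period).
- imaging.read_camera(name): name is "scene" or "top" or "wrist"; returns the picture (480x640x3 uint8, red, green, blue); there is no depth.
- imaging.calibration(name): a dict with "intrinsics" (3x3 intrinsics, pixels), "R" (3x3) and "t" (3): a world point X has camera coordinates R X + t. Camera axes: x right, y down, z forward; pixel columns grow to the right and rows downward; lengths in m; the calibration is good to about 2 mm. A picture is of the moment at which its call begins: read the wrist's pose just before it. calibration takes no time and is no camera call; for the wrist camera it gives the pose at the moment of the call.
- arm.close_job(): hands the job in; it is judged then, once.
The state is a dict: "time_s": time; "qpos": joint angles; "qd": joint speeds; "tau": joint torques, N m; "eef_pos": TCP position; "eef_rot": TCP orientation; "contact_force": force on the tool from outside, world axes, zero at the start; "torque": the same for the moment, N m; "gripper_width": finger opening in m; "grasp_force": force on a finger pad.
Only numpy, scipy, OpenCV 4.12 (cv2) and the standard library are available. Lean on these libraries where they do the work, as an engineer would, in place of code of your own. Each camera call takes 0.05 s, during which the arm holds its last target. There are 200 camera calls.

## Working session

There is one attempt and no reset: what is moved stays moved. The work goes in short steps, Python scripts to look and compute and a tool call to move; the robot and the scene stay as the last step left them, time stands still between calls to the robot, and variables do not carry over. Pictures are saved under pics/ and viewed, at most 10 in all, crops included, and the job is handed in when it is done.

Besides the shell and the picture viewer there is one more tool, called after "Request:" in YAML: its name, and indented under it one key for each argument. carry_out: Moves the arm, as the interface text tells. Its arguments: {"type":"object","properties":{"deltas":{"type":"array","items":{"type":"object","properties":{"ax":{"type":"number"},"ay":{"type":"number"},"az":{"type":"number"},"x":{"type":"number"},"y":{"type":"number"},"z":{"type":"number"},"gripper":{"type":"number"}}}}},"required":["deltas"]}

```bash
mkdir -p pics
python3 - <<'E'
from plant import arm, imaging
import cv2,numpy as np
s=arm.get_state();print({k:np.round(s[k],3) for k in('time_s','eef_pos','eef_rot','gripper_width','contact_force')})
for n in('scene','top'):
    cv2.imwrite(f'pics/{n}0.png',imaging.read_camera(n)[:,:,::-1])
    c=imaging.calibration(n);print(n,np.round(c['intrinsics'],1).tolist(),(-c['R'].T@c['t']).round(3),c['R'].round(2).tolist())
E
```

```text
{'time_s': np.float64(0.0), 'eef_pos': array([ 0.285, -0.666,  0.218]), 'eef_rot': array([-1.7991e+02,  9.0000e-03,  2.3138e+01]), 'gripper_width': np.float64(0.093), 'contact_force': array([ 0.622, -0.18 ,  0.136])}
scene [[502.6, 0.0, 325.6], [0.0, 502.6, 243.1], [0.0, 0.0, 1.0]] [-0.015 -0.556  0.419] [[0.76, -0.65, -0.01], [-0.28, -0.31, -0.91], [0.58, 0.69, -0.42]]
top [[592.4, 0.0, 315.1], [0.0, 592.4, 247.3], [0.0, 0.0, 1.0]] [0.272 0.025 1.148] [[0.01, -1.0, 0.0], [-0.98, -0.01, -0.18], [0.18, -0.0, -0.98]]
```

View pics/top0.png

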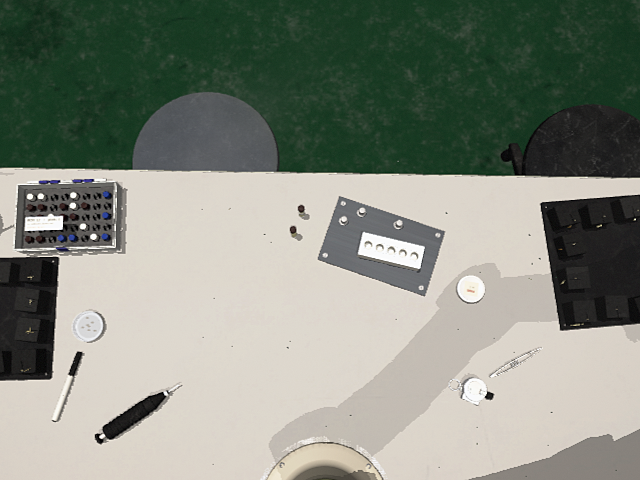

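View pics/scene0.png

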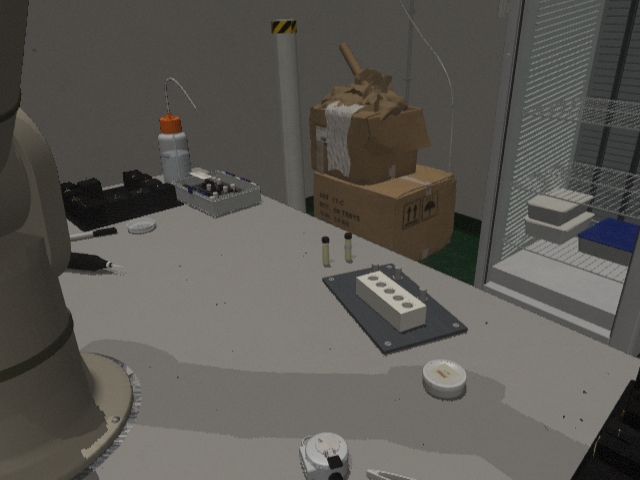

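The top view shows the plate with corners near (340,197), (446,233), (426,295) and (319,260). The row pins are at about (361,211) and (398,224), the end pin at (344,219), the block around (390,250), the tin at (470,289), and the vials at (301,209) and (293,230). The scene view agrees with this.

```bash
cat > h.py <<'E'
from plant import arm, imaging
import cv2,numpy as np
def ray(n,uv,z,c=None):
    c=c or imaging.calibration(n); uv=np.atleast_2d(np.float64(uv))
    d=np.c_[uv,np.ones(len(uv))]@np.linalg.inv(c['intrinsics']).T@c['R']
    o=-c['R'].T@c['t']; return (o+d*((z-o[2])/d[:,2])[:,None])[:,:2]
def proj(n,X,c=None):
    c=c or imaging.calibration(n); p=(np.atleast_2d(X)@c['R'].T+c['t'])@c['intrinsics'].T
    return p[:,:2]/p[:,2:]
def blob(mask,seed):
    k,l,st,ce=cv2.connectedComponentsWithStats(mask.astype(np.uint8)); return l==l[seed[1],seed[0]]
def rect(n,mask,z,c=None):
    cs=max(cv2.findContours(mask.astype(np.uint8),0,cv2.CHAIN_APPROX_NONE)[0],key=len)[:,0]
    P=ray(n,cs,z,c); (x,y),(w,h),a=cv2.minAreaRect((P*1000).astype(np.float32)); 
    yaw=(a if w<h else a-90); yaw=(yaw+90)%180-90
    return np.array([x,y])/1000,sorted((w,h)),yaw
E
python3 - <<'E'
from h import *
im=imaging.read_camera('top');v=im.max(2).astype(int)
for p in[(335,240),(400,285),(390,262),(375,238),(470,289),(310,280)]: print(p,im[p[1],p[0]])
b=blob(v>165,(390,252)) if v[252,390]>165 else None
hull=cv2.convexHull(max(cv2.findContours((b).astype(np.uint8),0,1)[0],key=len))
print('block',b.sum(),rect('top',b,0.038))
d=blob(v<140,(335,240)); print('plate',d.sum(),rect('top',d,0.008))
t=blob(v>215,(463,295));print('tin',t.sum(),rect('top',t,.018))
cv2.imwrite('pics/crop1.png',cv2.resize(im[185:310,305:455,::-1],None,fx=5,fy=4.8,interpolation=cv2.INTER_CUBIC))
E
```

```text
(335, 240) [110 114 116]
(400, 285) [110 114 117]
(390, 262) [120 117 109]
(375, 238) [250 250 251]
(470, 289) [242 233 209]
(310, 280) [221 213 203]
block 1417 (array([ 0.47584314, -0.12080188]), [45.1674919128418, 121.74664306640625], -12.867820739746094)
plate 5858 (array([ 0.49069391, -0.10552947]), [136.10841369628906, 219.4864501953125], -18.254287719726562)
tin 578 (array([ 0.40716913, -0.27614023]), [50.45515441894531, 51.56782150268555], 44.41434097290039)
```

View pics/crop1.png

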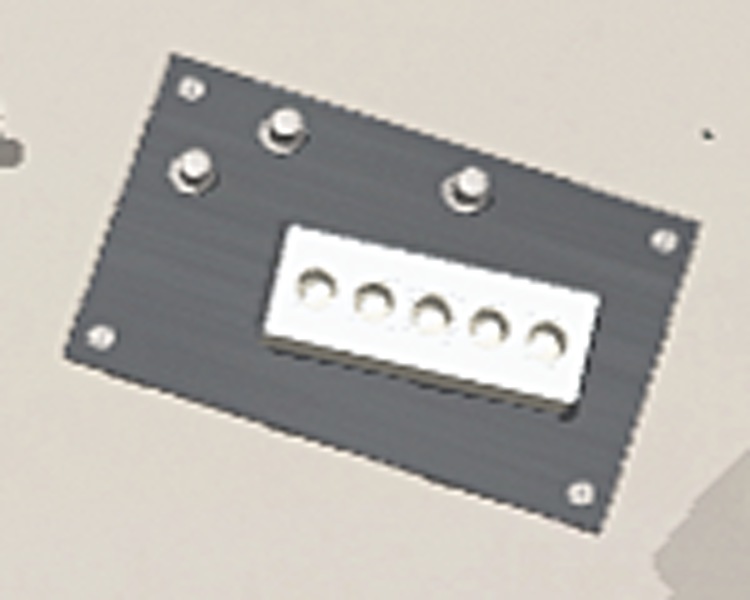

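The crop shows the three pins' bright tops at full-image pixels (362,210.6), (399.4,223.1) and (344.2,219). The block lies clear of them, turned about 5° from the plate.

Run:
```python
from h import *
uv=np.array([[362,210.6],[399.4,223.1],[344.2,219]])
im=imaging.read_camera('top');v=im.max(2)
Ps=[]
for u in uv:
    x,y=np.round(u).astype(int); w=v[y-4:y+4,x-4:x+5].astype(float)
    w=np.clip(w-205,0,None); yy,xx=np.mgrid[y-4:y+4,x-4:x+5]; c=[(w*xx).sum()/w.sum(),(w*yy).sum()/w.sum()]
    print(c); Ps.append(ray('top',c,.028)[0])
P=np.array(Ps); print(P.round(4))
Q=np.array([[28,38],[28,-38],[0,66]])/1000
A=P-P.mean(0);B=Q-Q.mean(0); th=np.arctan2((B[:,0]*A[:,1]-B[:,1]*A[:,0]).sum(),(A*B).sum())
def R(t):return np.array([[np.cos(t),-np.sin(t)],[np.sin(t),np.cos(t)]])
nest=P.mean(0)-R(th)@Q.mean(0);print('yaw',np.degrees(th),'nest',nest,'res',((P-nest)@R(th)-Q).round(4).tolist())
th2=np.radians(-18.3)
f=lambda p:((np.array(p)-nest)@R(th2)*1000).round(1)
print('block',f([.4758,-.1208]),'plate',f([.4907,-.1055]),'tin',f([.407,-.276]),'tcp',f([.285,-.666]))
print('vials',[f(ray('top',u,.052)[0]) for u in([301,208],[293,229])])
```

```text
[np.float64(361.39385847797064), np.float64(210.3297730307076)]
[np.float64(398.6478190630049), np.float64(222.4361873990307)]
[np.float64(342.94550408719346), np.float64(218.94686648501363)]
[[ 0.5551 -0.0656]
 [ 0.532  -0.1378]
 [ 0.5373 -0.0298]]
yaw -17.87835700734518 nest [ 0.5169527  -0.09292691] res [[-0.0001, -0.0003], [0.0001, -0.0001], [-0.0, 0.0004]]
block [-30.3 -39.4] plate [-21.  -20.2] tin [ -46.9 -208.3] tcp [ -40.3 -616.9]
vials [array([-12.2, 148. ]), array([-55.8, 148.7])]
```

Request:
carry_out:
  deltas:
    - {"az": 0.86, "gripper": 0.5}
    - {"az": 0.86, "gripper": 0.5}
    - {"az": 0.86, "gripper": 0.5}
    - {"az": 0.86, "gripper": 0.5}
    - {"az": 0.86, "gripper": 0.5}
    - {"az": 0.86, "gripper": 0.5}
    - {"az": 0.86, "gripper": 0.5}
    - {"az": 0.84, "gripper": 0.5}

```text
validation failed for argument at $.de...
```

Request:
carry_out:
  deltas:
    - {"x": -0.05, "y": -0.72, "gripper": 0.5}
    - {"x": -0.05, "y": -0.72, "gripper": 0.5}
    - {"x": -0.05, "y": -0.72, "gripper": 0.5}
    - {"x": -0.05, "y": -0.72, "gripper": 0.5}
    - {"x": -0.05, "y": -0.72, "gripper": 0.5}
    - {"x": -0.05, "y": -0.72, "gripper": 0.5}
    - {"x": -0.05, "y": -0.72, "gripper": 0.5}
    - {"x": -0.05, "y": -0.72, "gripper": 0.5}

```text
validation failed for argument at $.de...
```

Request:
carry_out:
  deltas:
    - {"x": -0.05, "y": -0.72, "gripper": 0.5}
    - {"x": -0.05, "y": -0.72, "gripper": 0.5}
    - {"x": -0.05, "y": -0.72, "gripper": 0.5}
    - {"x": -0.05, "y": -0.72, "gripper": 0.5}
    - {"x": -0.05, "y": -0.72, "gripper": 0.5}
    - {"x": -0.05, "y": -0.72, "gripper": 0.5}
    - {"x": -0.05, "y": -0.72, "gripper": 0.5}
    - {"x": -0.05, "y": -0.72, "gripper": 0.5}

```text
validation failed for argument at $.de...
```

```bash
cat >> h.py <<'E'
NEST=np.array([.5170,-.0929]);YAW=np.radians(-18.1)
RN=np.array([[np.cos(YAW),-np.sin(YAW)],[np.sin(YAW),np.cos(YAW)]])
f=lambda p:((np.array(p)[:2]-NEST)@RN*1000).round(1)
def st():
    s=arm.get_state();F=np.array(s['contact_force']);print('t',round(float(s['time_s']),2),'tcp nest mm',f(s['eef_pos']),'z',round(s['eef_pos'][2],4),'rot',np.round(s['eef_rot'],2),'w',round(float(s['gripper_width']),4),'F nest',(F[:2]@RN).round(1),round(F[2],1));return s
E
python3 -c "
from h import *
st()"
```

```text
t 0.2 tcp nest mm [ -42.6 -617.3] z 0.2181 rot [-1.7995e+02  1.0000e-02  2.3140e+01] w 0.093 F nest [ 0.2 -0.5] 0.5
```

Request:
carry_out:
  deltas:
    - {"ax": 0, "ay": 0, "az": 0.86, "x": 0, "y": 0, "z": 0, "gripper": 0.5}
    - {"ax": 0, "ay": 0, "az": 0.86, "x": 0, "y": 0, "z": 0, "gripper": 0.5}
    - {"ax": 0, "ay": 0, "az": 0.86, "x": 0, "y": 0, "z": 0, "gripper": 0.5}
    - {"ax": 0, "ay": 0, "az": 0.86, "x": 0, "y": 0, "z": 0, "gripper": 0.5}
    - {"ax": 0, "ay": 0, "az": 0.86, "x": 0, "y": 0, "z": 0, "gripper": 0.5}
    - {"ax": 0, "ay": 0, "az": 0.86, "x": 0, "y": 0, "z": 0, "gripper": 0.5}
    - {"ax": 0, "ay": 0, "az": 0.86, "x": 0, "y": 0, "z": 0, "gripper": 0.5}
    - {"ax": 0, "ay": 0, "az": 0.85, "x": 0, "y": 0, "z": 0, "gripper": 0.5}

```text
time_s: 1.2
eef_pos: [0.2849, -0.6666, 0.2184]
eef_rot: [-180.0, 0.0, -18.2]
contact_force: [0.8, -0.0, -0.7]
gripper_width: 0.0465
grasp_force: 0.0
```

Request:
carry_out:
  deltas:
    - {"ax": 0, "ay": 0, "az": 0, "x": -0.05, "y": -0.72, "z": 0, "gripper": 0.5}
    - {"ax": 0, "ay": 0, "az": 0, "x": -0.05, "y": -0.72, "z": 0, "gripper": 0.5}
    - {"ax": 0, "ay": 0, "az": 0, "x": -0.05, "y": -0.72, "z": 0, "gripper": 0.5}
    - {"ax": 0, "ay": 0, "az": 0, "x": -0.05, "y": -0.72, "z": 0, "gripper": 0.5}
    - {"ax": 0, "ay": 0, "az": 0, "x": -0.05, "y": -0.72, "z": 0, "gripper": 0.5}
    - {"ax": 0, "ay": 0, "az": 0, "x": -0.05, "y": -0.72, "z": 0, "gripper": 0.5}
    - {"ax": 0, "ay": 0, "az": 0, "x": -0.05, "y": -0.72, "z": 0, "gripper": 0.5}
    - {"ax": 0, "ay": 0, "az": 0, "x": -0.05, "y": -0.72, "z": 0, "gripper": 0.5}

```text
time_s: 2.2
eef_pos: [0.3555, -0.3855, 0.2186]
eef_rot: [180.0, -0.0, -18.1]
contact_force: [0.1, 0.3, -0.1]
gripper_width: 0.0467
grasp_force: 0.0
```

Request:
carry_out:
  deltas:
    - {"ax": 0, "ay": 0, "az": 0, "x": -0.05, "y": -0.72, "z": 0, "gripper": 0.5}
    - {"ax": 0, "ay": 0, "az": 0, "x": -0.05, "y": -0.72, "z": 0, "gripper": 0.5}
    - {"ax": 0, "ay": 0, "az": 0, "x": -0.05, "y": -0.72, "z": 0, "gripper": 0.5}
    - {"ax": 0, "ay": 0, "az": 0, "x": -0.05, "y": -0.72, "z": 0, "gripper": 0.5}
    - {"ax": 0, "ay": 0, "az": 0, "x": -0.05, "y": -0.72, "z": 0, "gripper": 0.5}
    - {"ax": 0, "ay": 0, "az": 0, "x": -0.05, "y": -0.72, "z": 0, "gripper": 0.5}
    - {"ax": 0, "ay": 0, "az": 0, "x": -0.05, "y": -0.72, "z": 0, "gripper": 0.5}
    - {"ax": 0, "ay": 0, "az": 0, "x": -0.05, "y": -0.72, "z": 0, "gripper": 0.5}

```text
time_s: 3.2
eef_pos: [0.4258, -0.1055, 0.2187]
eef_rot: [-180.0, -0.0, -18.1]
contact_force: [0.5, -0.2, -0.2]
gripper_width: 0.0466
grasp_force: 0.0
```

```bash
python3 -c "
from h import *
st()"
```

```text
t 3.2 tcp nest mm [-82.7 -40.3] z 0.2187 rot [-1.800e+02 -2.000e-02 -1.808e+01] w 0.0466 F nest [ 0.5 -0.1] -0.2
```

Request:
carry_out:
  deltas:
    - {"ax": 0, "ay": 0, "az": 0, "x": 0, "y": 0, "z": 0.6, "gripper": 0.5}
    - {"ax": 0, "ay": 0, "az": 0, "x": 0, "y": 0, "z": 0.6, "gripper": 0.5}
    - {"ax": 0, "ay": 0, "az": 0, "x": 0, "y": 0, "z": 0.6, "gripper": 0.5}
    - {"ax": 0, "ay": 0, "az": 0, "x": 0, "y": 0, "z": 0.6, "gripper": 0.5}
    - {"ax": 0, "ay": 0, "az": 0, "x": 0, "y": 0, "z": 0.6, "gripper": 0.5}
    - {"ax": 0, "ay": 0, "az": 0, "x": 0, "y": 0, "z": 0.5, "gripper": 0.5}
    - {"ax": 0, "ay": 0, "az": 0, "x": 0, "y": 0, "z": 0.3, "gripper": 0.5}
    - {"ax": 0, "ay": 0, "az": 0, "x": 0, "y": 0, "z": 0.17, "gripper": 0.5}

```text
time_s: 4.2
eef_pos: [0.4261, -0.1069, 0.0202]
eef_rot: [180.0, 0.1, -18.1]
contact_force: [0.2, -0.7, 1.2]
gripper_width: 0.0463
grasp_force: 0.0
```

Run:
```python
from h import *
st()
cv2.imwrite('pics/w1.png',imaging.read_camera('wrist')[:,:,::-1])
```

```text
t 4.2 tcp nest mm [-82.1 -41.5] z 0.0202 rot [ 1.7999e+02  1.5000e-01 -1.8080e+01] w 0.0463 F nest [ 0.4 -0.6] 1.2
```

View pics/w1.png

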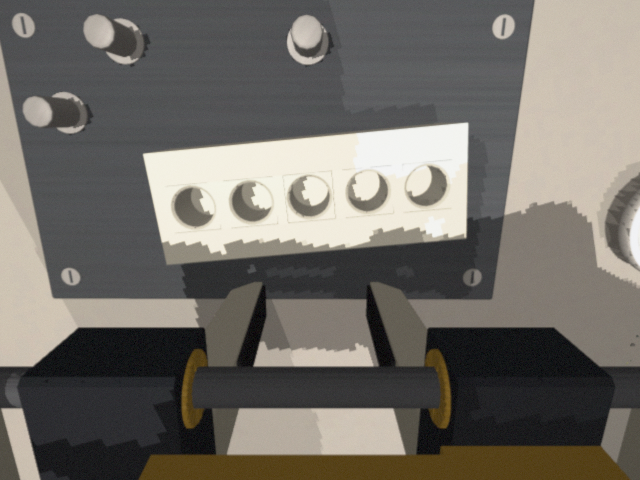

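The wrist view shows both fingers (tips near (250,290) and (385,290)) behind the block's -x long side, with the pins beyond it at (120,40), (307,40) and (60,110). Next I push +x.

Request:
carry_out:
  deltas:
    - {"ax": 0, "ay": 0, "az": 0, "x": 0.14, "y": 0, "z": 0, "gripper": 0.5}
    - {"ax": 0, "ay": 0, "az": 0, "x": 0.14, "y": 0, "z": 0, "gripper": 0.5}
    - {"ax": 0, "ay": 0, "az": 0, "x": 0.1, "y": 0, "z": 0, "gripper": 0.5}
    - {"ax": 0, "ay": 0, "az": 0, "x": 0.1, "y": 0, "z": 0, "gripper": 0.5}
    - {"ax": 0, "ay": 0, "az": 0, "x": 0.1, "y": 0, "z": 0, "gripper": 0.5}
    - {"ax": 0, "ay": 0, "az": 0, "x": 0.1, "y": 0, "z": 0, "gripper": 0.5}
    - {"ax": 0, "ay": 0, "az": 0, "x": 0.1, "y": 0, "z": 0, "gripper": 0.5}
    - {"ax": 0, "ay": 0, "az": 0, "x": 0.1, "y": 0, "z": 0, "gripper": 0.5}

```text
time_s: 5.25
eef_pos: [0.4682, -0.1207, 0.0209]
eef_rot: [180.0, 0.1, -18.1]
contact_force: [-3.2, -0.1, 2.7]
gripper_width: 0.0465
grasp_force: 1.6
```

```bash
cat >> h.py <<'E'
def blk():
    im=imaging.read_camera('top');v=im.max(2).astype(int)
    k,l,stt,ce=cv2.connectedComponentsWithStats((v>165).astype(np.uint8))
    pc=proj('top',np.r_[.5,-.1,.03])[0]
    for i in range(1,k):
        if 900<stt[i,4]<2000 and np.hypot(*(ce[i]-pc))<50:
            r=rect('top',l==i,.038);print('block nest',f(r[0]),np.round(r[1],1),'rel yaw deg',round(r[2]-np.degrees(YAW),2),stt[i,4])
    return im
E
python3 -c "
from h import *
st();blk()"
```

```text
t 5.25 tcp nest mm [-37.8 -41.6] z 0.0209 rot [ 1.7999e+02  1.1000e-01 -1.8090e+01] w 0.0465 F nest [-3.  -1.1] 2.7
```

Request:
carry_out:
  deltas:
    - {"ax": 0, "ay": 0, "az": 0, "x": 0.02, "y": 0, "z": 0, "gripper": 0.5}
    - {"ax": 0, "ay": 0, "az": 0, "x": 0.02, "y": 0, "z": 0, "gripper": 0.5}
    - {"ax": 0, "ay": 0, "az": 0, "x": 0.02, "y": 0, "z": 0, "gripper": 0.5}
    - {"ax": 0, "ay": 0, "az": 0, "x": 0.02, "y": 0, "z": 0, "gripper": 0.5}
    - {"ax": 0, "ay": 0, "az": 0, "x": 0.02, "y": 0, "z": 0, "gripper": 0.5}
    - {"ax": 0, "ay": 0, "az": 0, "x": 0.02, "y": 0, "z": 0, "gripper": 0.5}
    - {"ax": 0, "ay": 0, "az": 0, "x": 0.01, "y": 0, "z": 0, "gripper": 0.5}
    - {"ax": 0, "ay": 0, "az": 0, "x": 0, "y": 0, "z": 0, "gripper": 0.5}

```text
time_s: 6.3
eef_pos: [0.4744, -0.1226, 0.0209]
eef_rot: [180.0, 0.1, -18.1]
contact_force: [-0.5, 0.3, 0.2]
gripper_width: 0.0465
grasp_force: 0.6
```

```bash
python3 -c "
from h import *
st();blk()"
```

```text
t 6.3 tcp nest mm [-31.2 -41.5] z 0.0209 rot [ 1.7999e+02  7.0000e-02 -1.8090e+01] w 0.0465 F nest [-0.5  0.1] 0.2
```

Request:
carry_out:
  deltas:
    - {"ax": 0, "ay": 0, "az": 0, "x": 0.01, "y": 0, "z": 0, "gripper": 0.5}
    - {"ax": 0, "ay": 0, "az": 0, "x": 0.01, "y": 0, "z": 0, "gripper": 0.5}
    - {"ax": 0, "ay": 0, "az": 0, "x": 0.01, "y": 0, "z": 0, "gripper": 0.5}
    - {"ax": 0, "ay": 0, "az": 0, "x": 0.01, "y": 0, "z": 0, "gripper": 0.5}
    - {"ax": 0, "ay": 0, "az": 0, "x": 0.01, "y": 0, "z": 0, "gripper": 0.5}
    - {"ax": 0, "ay": 0, "az": 0, "x": 0, "y": 0, "z": 0, "gripper": 0.5}
    - {"ax": 0, "ay": 0, "az": 0, "x": 0, "y": 0, "z": 0, "gripper": 0.5}
    - {"ax": 0, "ay": 0, "az": 0, "x": 0, "y": 0, "z": 0, "gripper": 0.5}

```text
time_s: 7.35
eef_pos: [0.4752, -0.1229, 0.0209]
eef_rot: [180.0, 0.2, -18.1]
contact_force: [-5.0, 1.6, 4.9]
gripper_width: 0.0468
grasp_force: 3.0
```

Run:
```python
from h import *
st()
cv2.imwrite('pics/w2.png',imaging.read_camera('wrist')[:,:,::-1])
```

```text
t 7.35 tcp nest mm [-30.4 -41.5] z 0.0209 rot [179.99   0.23 -18.07] w 0.0468 F nest [-5.3 -0. ] 4.9
```

View pics/w2.png

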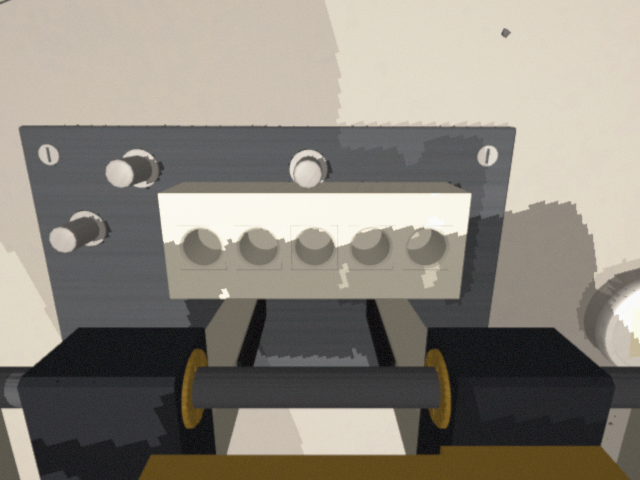

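The block's long side is now parallel to the row and against the right pin (307,170). It still has to slide along to meet the left pin (130,170) and the end pin (75,230). I'll go around to the end with the fingers shut.

Request:
carry_out:
  deltas:
    - {"ax": 0, "ay": 0, "az": 0, "x": -0.12, "y": 0, "z": 0, "gripper": 0.0}
    - {"ax": 0, "ay": 0, "az": 0, "x": -0.13, "y": 0, "z": 0, "gripper": 0.0}
    - {"ax": 0, "ay": 0, "az": 0, "x": 0, "y": 0.32, "z": 0, "gripper": 0.0}
    - {"ax": 0, "ay": 0, "az": 0, "x": 0, "y": 0.32, "z": 0, "gripper": 0.0}
    - {"ax": 0, "ay": 0, "az": 0, "x": 0, "y": 0.32, "z": 0, "gripper": 0.0}
    - {"ax": 0, "ay": 0, "az": 0, "x": 0, "y": 0.32, "z": 0, "gripper": 0.0}
    - {"ax": 0, "ay": 0, "az": 0, "x": 0, "y": 0.32, "z": 0, "gripper": 0.0}
    - {"ax": 0, "ay": 0, "az": 0, "x": 0, "y": 0.32, "z": 0, "gripper": 0.0}

```text
time_s: 8.4
eef_pos: [0.4345, -0.2119, 0.0209]
eef_rot: [180.0, 0.1, -18.1]
contact_force: [-0.5, -0.5, -0.2]
gripper_width: 0.0009
grasp_force: 0.0
```

Request:
carry_out:
  deltas:
    - {"ax": 0, "ay": 0, "az": 0, "x": 0, "y": 0, "z": 0, "gripper": 0.0}
    - {"ax": 0, "ay": 0, "az": 0, "x": 0.14, "y": 0, "z": 0, "gripper": 0.0}
    - {"ax": 0, "ay": 0, "az": 0, "x": 0.14, "y": 0, "z": 0, "gripper": 0.0}
    - {"ax": 0, "ay": 0, "az": 0, "x": 0.14, "y": 0, "z": 0, "gripper": 0.0}
    - {"ax": 0, "ay": 0, "az": 0, "x": 0.14, "y": 0, "z": 0, "gripper": 0.0}
    - {"ax": 0, "ay": 0, "az": 0, "x": 0.14, "y": 0, "z": 0, "gripper": 0.0}
    - {"ax": 0, "ay": 0, "az": 0, "x": 0.14, "y": 0, "z": 0, "gripper": 0.0}
    - {"ax": 0, "ay": 0, "az": 0, "x": 0, "y": 0, "z": 0, "gripper": 0.0}

```text
time_s: 9.4
eef_pos: [0.4754, -0.2239, 0.0208]
eef_rot: [180.0, 0.1, -18.1]
contact_force: [0.1, -0.5, 0.1]
gripper_width: 0.0006
grasp_force: 0.0
```

Run:
```python
from h import *
st();im=blk()
cv2.imwrite('pics/t2.png',cv2.resize(im[185:310,305:455,::-1],None,fx=5,fy=4.8,interpolation=cv2.INTER_CUBIC))
```

```text
t 9.4 tcp nest mm [   1.2 -137.4] z 0.0208 rot [ 1.7999e+02  6.0000e-02 -1.8080e+01] w 0.0006 F nest [ 0.2 -0.5] 0.1
block nest [  4.9 -40.8] [ 52.3 120.1] rel yaw deg 0.09 952
```

View pics/t2.png

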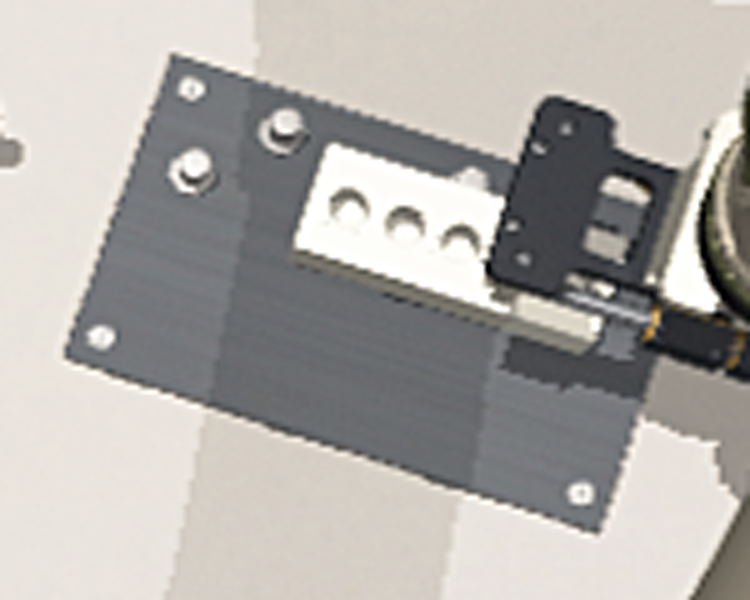

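The top view shows the block square at the right pin, its +y end near (325,150) in the crop, with the shut fingers behind its -y end. Next I push +y.

Request:
carry_out:
  deltas:
    - {"ax": 0, "ay": 0, "az": 0, "x": 0, "y": -0.14, "z": 0, "gripper": 0.0}
    - {"ax": 0, "ay": 0, "az": 0, "x": 0, "y": -0.14, "z": 0, "gripper": 0.0}
    - {"ax": 0, "ay": 0, "az": 0, "x": 0, "y": -0.1, "z": 0, "gripper": 0.0}
    - {"ax": 0, "ay": 0, "az": 0, "x": 0, "y": -0.1, "z": 0, "gripper": 0.0}
    - {"ax": 0, "ay": 0, "az": 0, "x": 0, "y": -0.1, "z": 0, "gripper": 0.0}
    - {"ax": 0, "ay": 0, "az": 0, "x": 0, "y": -0.1, "z": 0, "gripper": 0.0}
    - {"ax": 0, "ay": 0, "az": 0, "x": 0, "y": -0.1, "z": 0, "gripper": 0.0}
    - {"ax": 0, "ay": 0, "az": 0, "x": 0, "y": -0.1, "z": 0, "gripper": 0.0}

```text
time_s: 10.45
eef_pos: [0.4885, -0.1817, 0.0209]
eef_rot: [180.0, 0.1, -18.1]
contact_force: [-1.9, -2.7, 0.1]
gripper_width: 0.0007
grasp_force: 1.1
```

Run:
```python
from h import *
st()
cv2.imwrite('pics/w3.png',imaging.read_camera('wrist')[:,:,::-1])
```

```text
t 10.45 tcp nest mm [  0.5 -93.3] z 0.0209 rot [ 1.7999e+02  9.0000e-02 -1.8090e+01] w 0.0007 F nest [-0.9 -3.2] 0.1
```

View pics/w3.png

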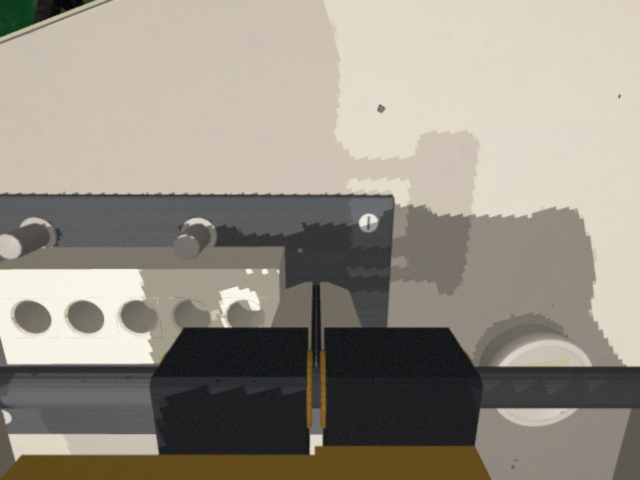

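The block is sliding along the row, square, and both row pins (30,235) and (197,235) are at its long side. I'll keep pushing.

Request:
carry_out:
  deltas:
    - {"ax": 0, "ay": 0, "az": 0, "x": 0, "y": -0.05, "z": 0, "gripper": 0.0}
    - {"ax": 0, "ay": 0, "az": 0, "x": 0, "y": -0.05, "z": 0, "gripper": 0.0}
    - {"ax": 0, "ay": 0, "az": 0, "x": 0, "y": -0.05, "z": 0, "gripper": 0.0}
    - {"ax": 0, "ay": 0, "az": 0, "x": 0, "y": -0.03, "z": 0, "gripper": 0.0}
    - {"ax": 0, "ay": 0, "az": 0, "x": 0, "y": -0.02, "z": 0, "gripper": 0.0}
    - {"ax": 0, "ay": 0, "az": 0, "x": 0, "y": -0.02, "z": 0, "gripper": 0.0}
    - {"ax": 0, "ay": 0, "az": 0, "x": 0, "y": -0.02, "z": 0, "gripper": 0.0}
    - {"ax": 0, "ay": 0, "az": 0, "x": 0, "y": 0, "z": 0, "gripper": 0.0}

```text
time_s: 11.5
eef_pos: [0.4922, -0.1704, 0.0208]
eef_rot: [180.0, 0.1, -18.1]
contact_force: [-1.1, -1.2, 0.9]
gripper_width: 0.0003
grasp_force: 0.9
```

```bash
python3 -c "
from h import *
st();blk()"
```

```text
t 11.5 tcp nest mm [  0.5 -81.4] z 0.0208 rot [ 1.800e+02  9.000e-02 -1.807e+01] w 0.0003 F nest [-0.7 -1.5] 0.9
```

Request:
carry_out:
  deltas:
    - {"ax": 0, "ay": 0, "az": 0, "x": 0, "y": -0.02, "z": 0, "gripper": 0.0}
    - {"ax": 0, "ay": 0, "az": 0, "x": 0, "y": -0.02, "z": 0, "gripper": 0.0}
    - {"ax": 0, "ay": 0, "az": 0, "x": 0, "y": -0.01, "z": 0, "gripper": 0.0}
    - {"ax": 0, "ay": 0, "az": 0, "x": 0, "y": -0.01, "z": 0, "gripper": 0.0}
    - {"ax": 0, "ay": 0, "az": 0, "x": 0, "y": -0.01, "z": 0, "gripper": 0.0}
    - {"ax": 0, "ay": 0, "az": 0, "x": 0, "y": 0, "z": 0, "gripper": 0.0}
    - {"ax": 0, "ay": 0, "az": 0, "x": 0, "y": 0, "z": 0, "gripper": 0.0}
    - {"ax": 0, "ay": 0, "az": 0, "x": 0, "y": 0, "z": 0, "gripper": 0.0}

```text
time_s: 12.55
eef_pos: [0.4933, -0.1671, 0.0209]
eef_rot: [180.0, 0.1, -18.1]
contact_force: [-1.1, -2.0, -0.1]
gripper_width: 0.0005
grasp_force: 1.0
```

```bash
python3 -c "
from h import *
st()"
```

```text
t 12.55 tcp nest mm [  0.6 -77.9] z 0.0209 rot [ 1.800e+02  9.000e-02 -1.808e+01] w 0.0005 F nest [-0.5 -2.3] -0.1
```

Request:
carry_out:
  deltas:
    - {"ax": 0, "ay": 0, "az": 0, "x": 0, "y": -0.01, "z": 0, "gripper": 0.0}
    - {"ax": 0, "ay": 0, "az": 0, "x": 0, "y": -0.01, "z": 0, "gripper": 0.0}
    - {"ax": 0, "ay": 0, "az": 0, "x": 0, "y": -0.01, "z": 0, "gripper": 0.0}
    - {"ax": 0, "ay": 0, "az": 0, "x": 0, "y": -0.01, "z": 0, "gripper": 0.0}
    - {"ax": 0, "ay": 0, "az": 0, "x": 0, "y": -0.01, "z": 0, "gripper": 0.0}
    - {"ax": 0, "ay": 0, "az": 0, "x": 0, "y": 0, "z": 0, "gripper": 0.0}
    - {"ax": 0, "ay": 0, "az": 0, "x": 0, "y": 0, "z": 0, "gripper": 0.0}
    - {"ax": 0, "ay": 0, "az": 0, "x": 0, "y": 0, "z": 0, "gripper": 0.0}

```text
time_s: 13.55
eef_pos: [0.4941, -0.1647, 0.0208]
eef_rot: [180.0, 0.1, -18.1]
contact_force: [-0.5, -1.5, 1.3]
gripper_width: 0.0007
grasp_force: 1.0
```

```bash
python3 -c "
from h import *
st()"
```

```text
t 13.55 tcp nest mm [  0.5 -75.4] z 0.0208 rot [ 1.800e+02  9.000e-02 -1.808e+01] w 0.0007 F nest [-0.  -1.6] 1.3
```

Request:
carry_out:
  deltas:
    - {"ax": 0, "ay": 0, "az": 0, "x": 0, "y": -0.01, "z": 0, "gripper": 0.0}
    - {"ax": 0, "ay": 0, "az": 0, "x": 0, "y": -0.01, "z": 0, "gripper": 0.0}
    - {"ax": 0, "ay": 0, "az": 0, "x": 0, "y": -0.01, "z": 0, "gripper": 0.0}
    - {"ax": 0, "ay": 0, "az": 0, "x": 0, "y": -0.01, "z": 0, "gripper": 0.0}
    - {"ax": 0, "ay": 0, "az": 0, "x": 0, "y": -0.01, "z": 0, "gripper": 0.0}
    - {"ax": 0, "ay": 0, "az": 0, "x": 0, "y": 0, "z": 0, "gripper": 0.0}
    - {"ax": 0, "ay": 0, "az": 0, "x": 0, "y": 0, "z": 0, "gripper": 0.0}
    - {"ax": 0, "ay": 0, "az": 0, "x": 0, "y": 0, "z": 0, "gripper": 0.0}

```text
time_s: 14.55
eef_pos: [0.4942, -0.1641, 0.0209]
eef_rot: [179.9, 0.1, -18.2]
contact_force: [-3.4, -8.4, 1.0]
gripper_width: 0.0003
grasp_force: 4.6
```

Run:
```python
from h import *
st();im=blk()
cv2.imwrite('pics/t3.png',cv2.resize(im[185:310,305:455,::-1],None,fx=5,fy=4.8,interpolation=cv2.INTER_CUBIC))
```

```text
t 14.55 tcp nest mm [  0.5 -74.8] z 0.0209 rot [ 1.799e+02  9.000e-02 -1.820e+01] w 0.0003 F nest [-0.6 -9. ] 1.0
```

View pics/t3.png

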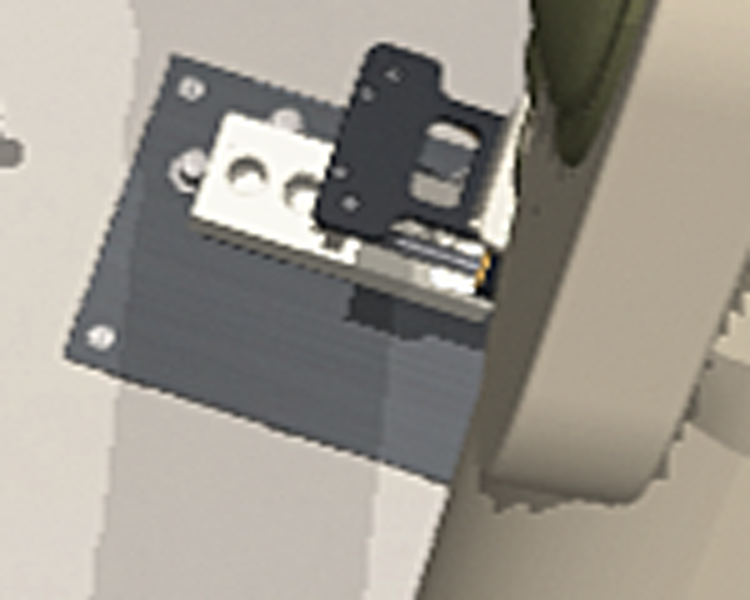

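The end is now on the end pin: force rose to 9 N, and the crop shows the block's +y end at pin (185,170). I'll go back to the long side for a final square-up press.

Request:
carry_out:
  deltas:
    - {"ax": 0, "ay": 0, "az": 0, "x": 0, "y": 0.12, "z": 0, "gripper": 0.0}
    - {"ax": 0, "ay": 0, "az": 0, "x": 0, "y": 0.16, "z": 0, "gripper": 0.0}
    - {"ax": 0, "ay": 0, "az": 0, "x": -0.2, "y": 0, "z": 0, "gripper": 0.0}
    - {"ax": 0, "ay": 0, "az": 0, "x": -0.2, "y": 0, "z": 0, "gripper": 0.0}
    - {"ax": 0, "ay": 0, "az": 0, "x": -0.2, "y": 0, "z": 0, "gripper": 0.0}
    - {"ax": 0, "ay": 0, "az": 0, "x": -0.2, "y": 0, "z": 0, "gripper": 0.0}
    - {"ax": 0, "ay": 0, "az": 0, "x": -0.2, "y": 0, "z": 0, "gripper": 0.0}
    - {"ax": 0, "ay": 0, "az": 0, "x": 0, "y": 0, "z": 0, "gripper": 0.0}

```text
time_s: 15.6
eef_pos: [0.4421, -0.1599, 0.021]
eef_rot: [180.0, 0.1, -18.1]
contact_force: [0.3, -0.6, 0.1]
gripper_width: 0.0005
grasp_force: 0.0
```

Request:
carry_out:
  deltas:
    - {"ax": 0, "ay": 0, "az": 0, "x": 0, "y": -0.3, "z": 0, "gripper": 0.5}
    - {"ax": 0, "ay": 0, "az": 0, "x": 0, "y": -0.3, "z": 0, "gripper": 0.5}
    - {"ax": 0, "ay": 0, "az": 0, "x": 0, "y": -0.3, "z": 0, "gripper": 0.5}
    - {"ax": 0, "ay": 0, "az": 0, "x": 0, "y": -0.3, "z": 0, "gripper": 0.5}
    - {"ax": 0, "ay": 0, "az": 0, "x": 0, "y": -0.3, "z": 0, "gripper": 0.5}
    - {"ax": 0, "ay": 0, "az": 0, "x": 0, "y": -0.3, "z": 0, "gripper": 0.5}
    - {"ax": 0, "ay": 0, "az": 0, "x": 0.1, "y": 0, "z": 0, "gripper": 0.5}
    - {"ax": 0, "ay": 0, "az": 0, "x": 0.1, "y": 0, "z": 0, "gripper": 0.5}

```text
time_s: 16.6
eef_pos: [0.4808, -0.0782, 0.0209]
eef_rot: [180.0, 0.1, -18.1]
contact_force: [0.0, -0.2, 0.1]
gripper_width: 0.0466
grasp_force: 0.0
```

Run:
```python
from h import *
st();im=blk()
```

```text
t 16.6 tcp nest mm [-39.    2.7] z 0.0209 rot [ 1.7997e+02  7.0000e-02 -1.8090e+01] w 0.0466 F nest [ 0.1 -0.2] 0.1
```

Request:
carry_out:
  deltas:
    - {"ax": 0, "ay": 0, "az": 0, "x": 0.06, "y": 0, "z": 0, "gripper": 0.5}
    - {"ax": 0, "ay": 0, "az": 0, "x": 0.05, "y": 0, "z": 0, "gripper": 0.5}
    - {"ax": 0, "ay": 0, "az": 0, "x": 0.02, "y": 0, "z": 0, "gripper": 0.5}
    - {"ax": 0, "ay": 0, "az": 0, "x": 0.02, "y": 0, "z": 0, "gripper": 0.5}
    - {"ax": 0, "ay": 0, "az": 0, "x": 0.02, "y": 0, "z": 0, "gripper": 0.5}
    - {"ax": 0, "ay": 0, "az": 0, "x": 0.01, "y": 0, "z": 0, "gripper": 0.5}
    - {"ax": 0, "ay": 0, "az": 0, "x": 0.01, "y": 0, "z": 0, "gripper": 0.5}
    - {"ax": 0, "ay": 0, "az": 0, "x": 0, "y": 0, "z": 0, "gripper": 0.5}

```text
time_s: 17.65
eef_pos: [0.4887, -0.0805, 0.0208]
eef_rot: [180.0, 0.2, -18.1]
contact_force: [-2.6, 1.1, 2.5]
gripper_width: 0.0464
grasp_force: 1.5
```

Run:
```python
from h import *
st()
```

```text
t 17.65 tcp nest mm [-30.7   3. ] z 0.0208 rot [ 1.7998e+02  1.6000e-01 -1.8060e+01] w 0.0464 F nest [-2.8  0.2] 2.5
```

Request:
carry_out:
  deltas:
    - {"ax": 0, "ay": 0, "az": 0, "x": 0.01, "y": 0, "z": 0, "gripper": 0.5}
    - {"ax": 0, "ay": 0, "az": 0, "x": 0.01, "y": 0, "z": 0, "gripper": 0.5}
    - {"ax": 0, "ay": 0, "az": 0, "x": 0.01, "y": 0, "z": 0, "gripper": 0.5}
    - {"ax": 0, "ay": 0, "az": 0, "x": 0, "y": 0, "z": 0, "gripper": 0.5}
    - {"ax": 0, "ay": 0, "az": 0, "x": 0, "y": 0, "z": 0, "gripper": 0.5}
    - {"ax": 0, "ay": 0, "az": 0, "x": 0, "y": 0, "z": 0, "gripper": 0.5}
    - {"ax": 0, "ay": 0, "az": 0, "x": 0, "y": 0, "z": 0, "gripper": 0.5}
    - {"ax": 0, "ay": 0, "az": 0, "x": 0, "y": 0, "z": 0, "gripper": 0.5}

```text
time_s: 18.65
eef_pos: [0.489, -0.0806, 0.0208]
eef_rot: [180.0, 0.3, -18.1]
contact_force: [-6.5, 2.7, 5.4]
gripper_width: 0.0467
grasp_force: 3.5
```

Request:
carry_out:
  deltas:
    - {"ax": 0, "ay": 0, "az": 0, "x": -0.08, "y": 0, "z": 0, "gripper": 0.5}
    - {"ax": 0, "ay": 0, "az": 0, "x": -0.2, "y": 0, "z": 0, "gripper": 0.5}
    - {"ax": 0, "ay": 0, "az": 0, "x": -0.2, "y": 0, "z": 0, "gripper": 0.5}
    - {"ax": 0, "ay": 0, "az": 0, "x": -0.2, "y": 0, "z": 0, "gripper": 0.5}
    - {"ax": 0, "ay": 0, "az": 0, "x": 0, "y": 0, "z": -0.6, "gripper": 0.5}
    - {"ax": 0, "ay": 0, "az": 0, "x": 0, "y": 0, "z": -0.8, "gripper": 0.5}
    - {"ax": 0, "ay": 0, "az": 0, "x": 0, "y": 0, "z": -0.8, "gripper": 0.5}
    - {"ax": 0, "ay": 0, "az": 0, "x": 0, "y": 0, "z": -0.8, "gripper": 0.5}

```text
time_s: 19.65
eef_pos: [0.4581, -0.0705, 0.1721]
eef_rot: [180.0, 0.1, -18.1]
contact_force: [1.1, 0.3, -0.3]
gripper_width: 0.0462
grasp_force: 0.0
```

Request:
carry_out:
  deltas:
    - {"ax": 0, "ay": 0, "az": 0, "x": 0, "y": 0.7, "z": -0.2, "gripper": 0.5}
    - {"ax": 0, "ay": 0, "az": 0, "x": 0, "y": 0.7, "z": -0.2, "gripper": 0.5}
    - {"ax": 0, "ay": 0, "az": 0, "x": 0, "y": 0.7, "z": 0, "gripper": 0.5}
    - {"ax": 0, "ay": 0, "az": 0, "x": 0, "y": 0.7, "z": 0, "gripper": 0.5}
    - {"ax": 0, "ay": 0, "az": 0, "x": 0, "y": 0.7, "z": 0, "gripper": 0.5}
    - {"ax": 0, "ay": 0, "az": 0, "x": 0, "y": 0.7, "z": 0, "gripper": 0.5}
    - {"ax": 0, "ay": 0, "az": 0, "x": 0, "y": 0.7, "z": 0, "gripper": 0.5}
    - {"ax": 0, "ay": 0, "az": 0, "x": 0, "y": 0.7, "z": 0, "gripper": 0.5}

```text
time_s: 20.65
eef_pos: [0.3711, -0.3375, 0.1908]
eef_rot: [-180.0, 0.1, -18.1]
contact_force: [0.5, -0.1, 0.1]
gripper_width: 0.0466
grasp_force: 0.0
```

Run:
```python
from h import *
st();im=blk()
cv2.imwrite('pics/t4.png',cv2.resize(im[185:310,285:485,::-1],None,fx=4,fy=4,interpolation=cv2.INTER_CUBIC))
t=blob(im.max(2)>215,(463,295));print('tin',t.sum(),f(rect('top',t,.018)[0]))
```

```text
t 20.65 tcp nest mm [ -62.7 -277.8] z 0.1908 rot [-1.800e+02  9.000e-02 -1.808e+01] w 0.0466 F nest [0.5 0. ] 0.1
block nest [4.9 6. ] [ 52.5 134.5] rel yaw deg 0.09 1472
tin 19194 [-223.4 -212.1]
```

View pics/t4.png

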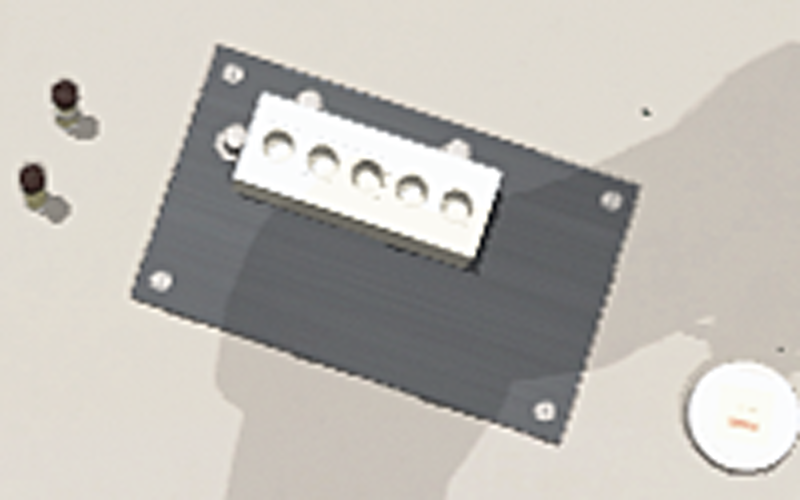

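The final view shows the block square with both row pins (310,98) and (458,148) and the end pin (230,138) against it, and the vials and tin undisturbed. I'll check once more with the pins removed from the mask, then hand in.

Run:
```python
from h import *
im=imaging.read_camera('top')
m=blob(im.max(2)>165,tuple(np.round(proj('top',np.r_[NEST+RN@[-.016,0],.038])[0]).astype(int))).astype(np.uint8)
m=cv2.morphologyEx(m,cv2.MORPH_OPEN,cv2.getStructuringElement(cv2.MORPH_ELLIPSE,(11,11)))
r=rect('top',m,.038);ok=np.abs(f(r[0])).max()<2.5 and abs(r[2]+18.1)<1.7
print(m.sum(),f(r[0]),r[1],r[2]+18.1,ok); st()
if ok: print(arm.close_job())
```

```text
915 [-9.2  0.1] [24.273008346557617, 119.4932861328125] 0.09145507812500142 False
t 20.75 tcp nest mm [ -62.9 -280.4] z 0.1909 rot [ 1.7991e+02  6.0000e-02 -1.8360e+01] w 0.0463 F nest [0.2 0.5] 0.2
```

Run:
```python
from h import *
im=imaging.read_camera('top')
m=blob(im.max(2)>165,tuple(np.round(proj('top',np.r_[NEST+RN@[-.016,0],.038])[0]).astype(int))).astype(np.uint8)
cv2.drawContours(m,cv2.findContours(m.copy(),0,1)[0],-1,1,-1)
m=cv2.morphologyEx(m,cv2.MORPH_OPEN,cv2.getStructuringElement(cv2.MORPH_ELLIPSE,(11,11)))
r=rect('top',m,.038);ok=np.abs(f(r[0])).max()<2.5 and abs(r[2]+18.1)<1.7
print(m.sum(),f(r[0]),r[1],r[2]+18.1,ok)
if ok: print(arm.close_job())
```

```text
1470 [2.6 2.1] [47.92251205444336, 126.45394134521484] 0.09145507812500142 False
```

The leftover excess is residual pin pixels on the +x and +y sides: the mask measures 47.9 x 126.5 mm against 45.2 x 121.7 mm for the clear block. Correcting for that gives about (+1.2, -0.3) mm and 0.1°. That fits with the contact felt in both pushes, so I'm handing in.

```bash
python3 -c "
from plant import arm
print(arm.close_job())"
```

```text
the job is handed in; nothing more can be done
None
```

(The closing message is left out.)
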